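Hang the keys on the hallway rail and push the stop home

TASK

Hang the green key hanger on the key rail: slip its open side over the rod beside the orange slider, on the longer free stretch, then, using the hanger itself and never the gripper, push the slider along the rod until it is pressed firmly home against the end post. Push firmly but never hard, and leave the hanger hanging freely on the rod against the slider, with nothing else on the table disturbed.

Things in the scene. Friction and masses are not known exactly. Their poses are not given: they have to be found in the camera images.
- hanger_grip (a point): Point to pinch on the loose key hanger (about 70 g, standing upright on its beech fob, 34 x 30 x 16 mm, keys fixed to it; green C hook above; green tab on top). The tab is 18 mm along x, 12 mm along y (pinch across y), its top 15 mm above this point, its foot 26 mm below. Point is 74 mm above the hanger's underside. z up; +x: the way the C's mouth faces.
- hanger_eye (a point): Centre of the C's hole on the hanger, 38 mm below hanger_grip, 36 mm above the underside. The C is 26 mm across outside, 16 mm inside, 16 mm wide along y (flat sides 8 mm either way). Its mouth faces +x, level with this point, 13 mm high with rounded lips. y runs along the hole. Hanging, this point is 3 mm below the rod's axis.
- rod_mid (a point): Middle of the rail's level aluminium rod, 10 mm in diameter, axis 110 mm above the table, along this frame's y from -118 to +110 mm. +y points to the end post that the slider is pushed to. x is level across the rod and points away from the robot (within 20 degrees): the hanger goes on moving to +x.
- rack: The fixed key rack that carries the rod: beech base plate 90 x 280 mm, 12 mm thick, and a black post at each end of the rod, post tops 11 mm above the rod's axis. Origin under the plate's centre, 110 mm straight below rod_mid, same axes.
- slider_face (a point): Centre, on the rod's axis, of the flat face that the hanger pushes on the orange slider: a sleeve 21 mm in diameter, 30 mm long, its body running from this face to +y of the rod. Face at y = 10 mm in the rod's frame when the joint is 0, at 80 mm when home. The hanger goes on the free rod on the -y side of this face.
- slider (a joint): Slide of the orange slider along the rod (m): starts between 0 and 0.035, home against the end post at 0.070. Drags with about 4 N all the way, stays where it is left, stops dead at the end. Pressing it home takes a steady push of 12 to 18 N for half a second (rubbing on the rod takes 2 or 3 N of it); more than 22 N does damage.
- votive: Bystander: glass votive holder, 64 mm across, 65 mm high; origin under its centre.
- key_a: Bystander: loose silver key lying flat, about 62 mm long, 5 mm thick.
- key_b: Bystander: another loose silver key, the same.
- coaster: Bystander: square beech coaster, 95 mm, 9 mm thick; origin under its centre.
- spatula_head: Bystander: green silicone spatula head lying flat, about 110 mm long, 16 mm high.
Things that resemble listed ones, but are neither listed nor needed, are in the scene too. Leave any pink or yellow look-alike of the part that bears hanger_grip alone.

How it is judged:
By the outcome, as a careful person would: the job done as asked, in the order asked, and still so for the second after the job is handed in, with the robot touching nothing.
It also fails if it takes over 61 s, if anything falls off the work surface, if the arm or the gripper's body presses on something with over 40 N, if the wrist force passes 120 N, or if a joint passes its speed limit or range.

ROBOT

A 6-joint arm with a two-finger parallel gripper is mounted at the origin on the work surface. World frame = base frame: x ahead of the robot, y to its left, z up, the work surface at z = 0. Lengths are in mm, angles in degrees, forces in N, time in s.
With the tool pointing down it reaches from about 375 to 900 mm from the base axis. Payload 3.1 kg.
Tool frame: the origin (TCP) lies midway between the tips of the shut fingers; the grasp point (between the pads) lies 19 mm behind it; z points along the fingers, y is the line along which they close (so a half turn about z gives the same grasp; the last joint's range is limited). The gripper opens to 87 mm and grips with 3 to 60 N. Pads are 19 mm wide; open, the fingers measure 117 mm over their backs; the gripper's body (75 mm by 190 mm) begins 51 mm behind the grasp point.
Start: joints at [-81.732, 30.224, 82.088, -0, 67.689, -10.227], TCP at [198.287, -592.688, 222.548] pointing down, gripper open.
Joint ranges: [-176.69, 176.69], [-43.24, 126.21], [12.49, 139.97], [-82, 262], [0, 151.66], [-163.58, 163.58]. Speed limits (degrees/s): [159.86, 159.86, 180, 180, 180, 180].

INTERFACE

Orientations are given as a 3x3 rotation matrix whose columns are the frame's x, y, z axes.
In Python, from plant import * gives the robot as it stands. The module is installed in compiled form; this text tells all that it offers.
- The arm moves only by the tool send_rows, never from a script. Its argument "moves" is a list of rows, each an object with "dp": the shift along the tool's x, y, z in mm, a list of three; "angular": the turn, a rotation vector about the tool's x, y, z in rad, a list of three; "grip": the closure in counts, from 0 (fully open) to 255 (shut). In form: [{"dp": [tx, ty, tz], "angular": [ax, ay, az], "grip": grip}, ...]. A call has 1 to 5 rows; each row is the pose to reach, as a shift and turn from the pose commanded when the call began, along the tool's axes at that moment; what a row does not reach only later rows make up. A row lasts 1/12 s, in which the tool goes at most 41.7 mm and 7.16 degrees, less where a joint would pass 70% of its speed; a pose out of reach is approached as far as the arm can. A call with a gripper value outside its range is refused whole. The fingers move at their own pace and stop on an object; "force" is the grip in N (left out, the last holds). Time passes only in rows, so rows that repeat a pose let the fingers close. It gives the time, the measured TCP pose, the force, the opening and the grip force at its end, in the units of the state.
- get_obs(): the state, without advancing time (a new reading comes with each control period).
- camera(name): name is "scene" or "top" or "wrist"; returns a dict with "img" (400x640x3 uint8, red, green, blue), "z_map" (400x640 float32, mm along the optical axis (not along the pixel's ray), 0 where there is no reading), "K" (3x3 intrinsics, pixels), "R" (3x3) and "t" (3): a world point X has camera coordinates R X + t. Camera axes: x right, y down, z forward; pixel columns grow to the right and rows downward; lengths in mm; the calibration is good to about 2 mm. A picture is of the moment at which its call begins.
- sign_off(): hands the job in; it is judged then, once.
The state is a dict: "time_s": time; "q": joint angles; "joint_velocities": joint speeds; "tau": joint torques, N m; "tcp_pos": TCP position; "orientation": TCP orientation; "force": force on the tool from outside, world axes, zero at the start; "wrist_torque": the same for the moment, N m; "width": finger opening in mm; "grasp_force": force on a finger pad.
Only numpy, scipy, OpenCV 4.12 (cv2) and the standard library are available. Lean on these libraries where they do the work, as an engineer would, in place of code of your own. Each camera call takes 0.05 s, during which the arm holds its last target. There are 200 camera calls.

## Working session

There is one attempt and no reset: what is moved stays moved. The work goes in short steps, Python scripts to look and compute and a tool call to move; the robot and the scene stay as the last step left them, time stands still between calls to the robot, and variables do not carry over. Pictures are saved under pics/ and viewed, at most 10 in all, crops included, and the job is handed in when it is done.

Besides the shell and the picture viewer there is one more tool, called after "Request:" as name(argument=value, ...), one argument or row to a line, values as JSON. send_rows: Moves the arm, as the interface text tells. Its arguments: {"type":"object","properties":{"moves":{"type":"array"},"force":{"type":"number"}},"required":["moves"]}

```bash
mkdir -p pics
cat > h.py <<'E'
from plant import *
import numpy as np, cv2
def cam(n,f=None):
    c=camera(n)
    if f: cv2.imwrite('pics/'+f,c['img'][:,:,::-1]); np.savez('pics/'+f+'.npz',**c)
    return c
def P(c,u,v,z=None):
    z=c['z_map'][int(v),int(u)] if z is None else z
    return c['R'].T@(np.linalg.inv(c['K'])@[u*z,v*z,z]-c['t'])
E
python3 - <<'E'
from h import *
a=cam('scene','s1.png');b=cam('top','t1.png')
for c in(a,b): print(c['K'].round(1).tolist(),c['R'].round(3).tolist(),c['t'].round(1))
o=get_obs();print({k:np.round(v,3).tolist() for k,v in o.items()})
E
```

```text
[[410.0, 0.0, 322.0], [0.0, 410.0, 197.1], [0.0, 0.0, 1.0]] [[0.351, 0.936, 0.012], [0.778, -0.284, -0.561], [-0.522, 0.206, -0.828]] [-191.1 -382.7 1414. ]
[[412.9, 0.0, 322.2], [0.0, 412.9, 202.2], [0.0, 0.0, 1.0]] [[0.016, -0.999, -0.033], [-0.986, -0.011, -0.164], [0.164, 0.035, -0.986]] [ 13.7 573.  880.6]
{'time_s': 0.1, 'q': [-81.732, 30.273, 82.149, 0.0, 67.689, -10.227], 'joint_velocities': [0.045, -0.132, -0.113, -0.018, -0.029, -0.086], 'tau': [-0.001, -44.099, -17.715, 0.064, 0.053, -0.0], 'tcp_pos': [198.202, -592.054, 221.681], 'orientation': [[0.948, 0.317, -0.0], [0.317, -0.948, 0.002], [0.0, -0.002, -1.0]], 'force': [0.183, -1.194, -0.045], 'wrist_torque': [0.0, -0.025, -0.017], 'grasp_force': 0.0, 'width': 87.521}
```

View pics/s1.png

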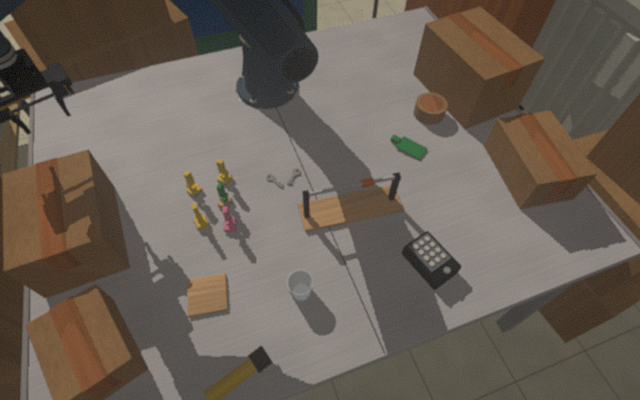

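View pics/t1.png

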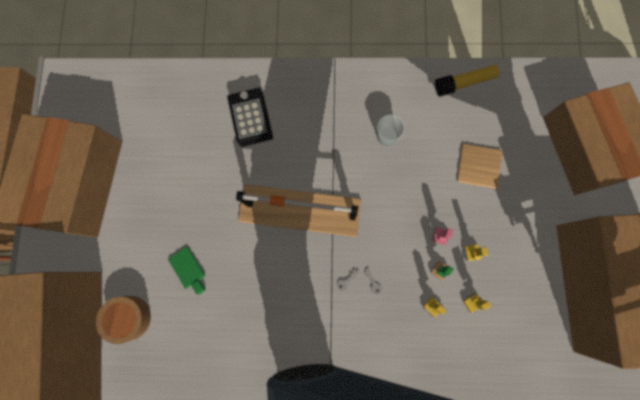

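Scene picture: the green hanger is at about (222,193), with yellow look-alikes at (192,183), (223,172) and (199,216), and a pink one at (229,218). In the top picture the candidates are green (443,270), yellow (435,307), (477,302), (477,253), and pink (442,235). The green spatula head is at (187,268). I choose the green one at (443,270). The rack spans (240..360, 185..235) in the top picture, with the slider at (277,200). Next is one close crop.

Run:
```python
import cv2,numpy as np
a=cv2.imread('pics/s1.png');b=cv2.imread('pics/t1.png')
f=lambda i,u,v,w,h,k:cv2.resize(i[v:v+h,u:u+w],None,fx=k,fy=k,interpolation=cv2.INTER_CUBIC)
x=f(b,410,225,80,60,5);y=f(b,230,180,140,60,5)[:, :700]; z=f(a,180,155,60,60,5)
o=np.zeros((600,700,3),np.uint8);o[:300,:400]=x;o[:300,400:700]=z;o[300:]=y
cv2.imwrite('pics/c1.png',o)
```

```text
(no output)
```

View pics/c1.png

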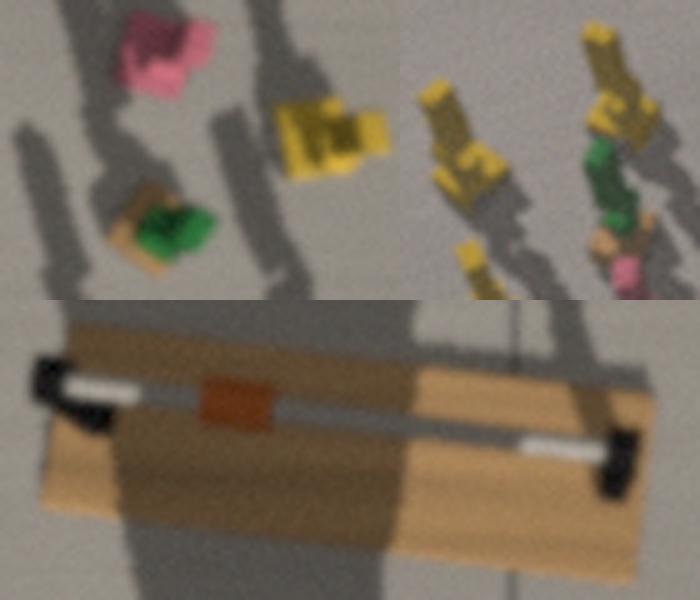

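The crop shows the green tab's top at about (449.5,269) in the top image, with a beech fob at its foot. The rod's centreline runs from (243,197) to (352,210), and the slider's face is at about (284.5,201.7).

```bash
cat >> h.py <<'E'
def PZ(c,u,v,z):
    o=-c['R'].T@c['t'];d=c['R'].T@np.linalg.inv(c['K'])@[u,v,1.]
    return o+d*(z-o[2])/d[2]
E
python3 - <<'E'
from h import *
np.set_printoptions(precision=1,suppress=True)
c=dict(np.load('pics/t1.png.npz'))
for n,u,v,z in [('tab',449.5,269.5,89),('rodL',246,197.5,110),('rodR',349,210,110),('slR',284.5,201.7,110),('slL',270.5,200,110),
  ('plBL',239,221,12),('plBR',356,235.5,12),('plTR',360.5,199,12),('postR',354.5,208,121),('postL',239.5,194,121),('votive',390,130,30)]:
    print(n,PZ(c,u,v,z),P(c,u,v))
# hanger cloud
for nm in('top','scene'):
    c=dict(np.load('pics/%s1.png.npz'%nm[0]))
    im=c['img'].astype(int);m=(im[...,1]>im[...,0]*1.4)&(im[...,1]>im[...,2]*1.2)
    v,u=np.nonzero(m);Q=np.array([P(c,a,b) for a,b in zip(u,v)])
    k=(Q[:,1]<-100)&(Q[:,2]<120)&(Q[:,2]>10);Q=Q[k]
    for lo,hi in((20,50),(50,75),(75,95)):
        q=Q[(Q[:,2]>lo)&(Q[:,2]<=hi)]
        if len(q): print(nm,lo,hi,len(q),np.median(q,0),q.min(0),q.max(0))
E
```

```text
tab [ 427.6 -245.8   89. ] [ 427.6 -245.7   89.2]
rodL [570.7 180.5 110. ] [569.9 179.5 114.2]
rodR [546.5 -36.8 110. ] [545.6 -36.7 115.7]
slR [562.6  98.6 110. ] [561.2  97.6 118. ]
slL [565.9 128.3 110. ] [563.6 126.2 123.1]
plBL [532.1 216.3  12. ] [532.4 217.    9.1]
plBR [501.9 -56.2  12. ] [502.  -56.2  10.8]
plTR [587.2 -66.4  12. ] [587.3 -66.4  11.6]
postR [549.2 -47.8 121. ] [548.5 -47.6 125.1]
postL [576. 192. 121.] [575.9 191.8 121.8]
votive [ 749.2 -134.2   30. ] [ 757.5 -137.3    6.4]
top 20 50 47 [ 428.8 -241.1   43.2] [ 413.8 -278.3   21.8] [ 870.7 -232.4   49.9]
top 50 75 23 [ 424.4 -238.8   61.8] [ 416.  -243.6   50.1] [ 432.9 -235.5   74.8]
top 75 95 52 [ 425.5 -242.4   89. ] [ 418.2 -251.    75.3] [ 432.8 -235.7   94. ]
scene 20 50 16 [ 428.3 -243.8   26.3] [ 422.9 -250.1   25.2] [ 437.8 -238.4   49.5]
scene 75 95 20 [ 427.4 -243.1   86.2] [ 419.1 -249.7   82.9] [ 435.  -237.8   88.8]
```

Request:
send_rows(
  moves=[
    {"dp": [30,-23,-15],"angular": [0,0,0],"grip": 0},
    {"dp": [60,-46,-30],"angular": [0,0,0],"grip": 0},
    {"dp": [90,-70,-45],"angular": [0,0,0],"grip": 0},
    {"dp": [120,-93,-60],"angular": [0,0,0],"grip": 0},
    {"dp": [150,-116,-75],"angular": [0,0,0],"grip": 0},
  ],
)

```text
time_s: 0.52
tcp_pos: [304.2, -433.2, 297.6]
orientation: [[0.949, 0.317, -0.0], [0.317, -0.949, 0.001], [0.0, -0.001, -1.0]]
force: [0.9, 0.5, -0.1]
width: 87.1
grasp_force: 0.0
```

Request:
send_rows(
  moves=[
    {"dp": [30,-23,0],"angular": [0,0,0],"grip": 0},
    {"dp": [60,-46,0],"angular": [0,0,0],"grip": 0},
    {"dp": [90,-70,0],"angular": [0,0,0],"grip": 0},
    {"dp": [120,-93,0],"angular": [0,0,0],"grip": 0},
    {"dp": [150,-116,0],"angular": [0,0,0],"grip": 0},
  ],
)

```text
time_s: 0.93
tcp_pos: [409.6, -275.5, 297.4]
orientation: [[0.948, 0.317, -0.0], [0.317, -0.948, 0.0], [-0.0, -0.001, -1.0]]
force: [0.5, 0.0, 0.5]
width: 87.2
grasp_force: 0.0
```

Run:
```python
from h import *
c=cam('wrist','w1.png');print(c['R'].round(3).tolist(),-c['R'].T@c['t'],c['K'][0]);o=get_obs();print(o['tcp_pos'],o['orientation'],o['time_s'])
```

```text
[[0.317, -0.949, -0.001], [-0.911, -0.304, 0.277], [-0.263, -0.087, -0.961]] [ 481.18396638 -251.09152958  459.08808743] [285.78427447   0.         317.57188887]
[ 412.4291324  -269.23739962  297.30525275] [[ 0.94700268  0.32121708  0.00234841]
 [ 0.3211962  -0.94698953  0.00662142]
 [ 0.00435083 -0.0055162  -0.99997532]] 0.9833
```

View pics/w1.png

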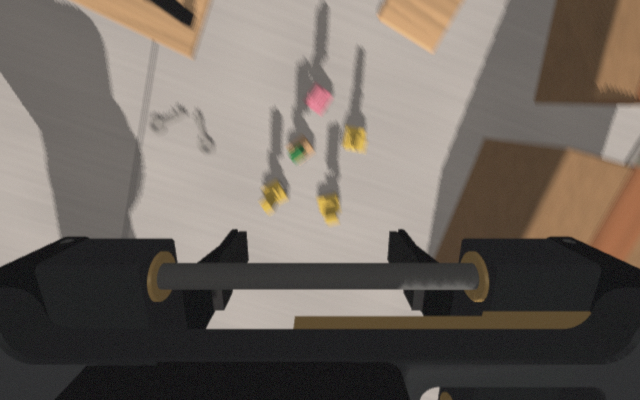

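The wrist view shows the green hanger at (300,150). Yellows are at (273,196), (330,208) and (355,138), and pink is at (319,98). It's a tight cluster, so I need a closer look for the yaw and the finger gaps.

Request:
send_rows(
  moves=[
    {"dp": [-15,0,25],"angular": [0,0,0],"grip": 60},
    {"dp": [-30,0,50],"angular": [0,0,0],"grip": 60},
    {"dp": [-50,0,80],"angular": [0,0,0],"grip": 100},
    {"dp": [-75,0,110],"angular": [0,0,0],"grip": 130},
    {"dp": [-75,0,110],"angular": [0,0,0],"grip": 130},
  ],
)

```text
time_s: 1.4
tcp_pos: [332.6, -297.8, 182.8]
orientation: [[0.949, 0.315, -0.009], [0.316, -0.949, 0.011], [-0.005, -0.013, -1.0]]
force: [-1.1, 1.7, 0.2]
width: 61.3
grasp_force: 0.0
```

Run:
```python
from h import *
np.set_printoptions(precision=1,suppress=True)
c=cam('wrist','w2.png')
print(-c['R'].T@c['t'],get_obs()['tcp_pos'],get_obs()['width'])
hsv=cv2.cvtColor(c['img'],cv2.COLOR_RGB2HSV)
for n,lo,hi in(('green',45,85),('yellow',20,32),('pink',160,179)):
    m=((hsv[...,0]>=lo)&(hsv[...,0]<=hi)&(hsv[...,1]>110)&(hsv[...,2]>40)).astype(np.uint8)
    k,l,s,ce=cv2.connectedComponentsWithStats(m)
    for i in range(1,k):
        if s[i,4]<60: continue
        v,u=np.nonzero(l==i);Q=np.array([P(c,a,b) for a,b in zip(u,v)])
        T=Q[(Q[:,2]>78)&(Q[:,2]<100)]
        print(n,s[i],len(T),(np.median(T,0),cv2.minAreaRect(T[:,:2].astype(np.float32))) if len(T)>8 else '')
cv2.imwrite('pics/w2c.png',cv2.resize(c['img'][:200,180:480,::-1],None,fx=2.6,fy=2.6,interpolation=cv2.INTER_CUBIC))
```

```text
[ 405.6 -275.2  344.2] [ 335.1 -299.3  184.9] 57.25016369923078
green [283  70  25  30 454] 326 (array([ 424.6, -244.2,   88.1]), ((424.4723205566406, -243.56573486328125), (11.658574104309082, 17.844017028808594), 54.56520462036133))
yellow [ 361   47   43   45 1262] 407 (array([ 465. , -316.5,   87.8]), ((465.5462951660156, -317.4104919433594), (18.040359497070312, 12.433042526245117), 8.767505645751953))
yellow [239 135  45  39 999] 282 (array([ 347.2, -226.1,   87.9]), ((346.59088134765625, -225.50048828125), (17.173633575439453, 11.057149887084961), 47.67759704589844))
yellow [325 154  32  37 888] 260 (array([ 357.3, -314.9,   87.9]), ((356.376220703125, -315.1552429199219), (11.38784122467041, 17.724123001098633), 31.18431282043457))
```

View pics/w2c.png

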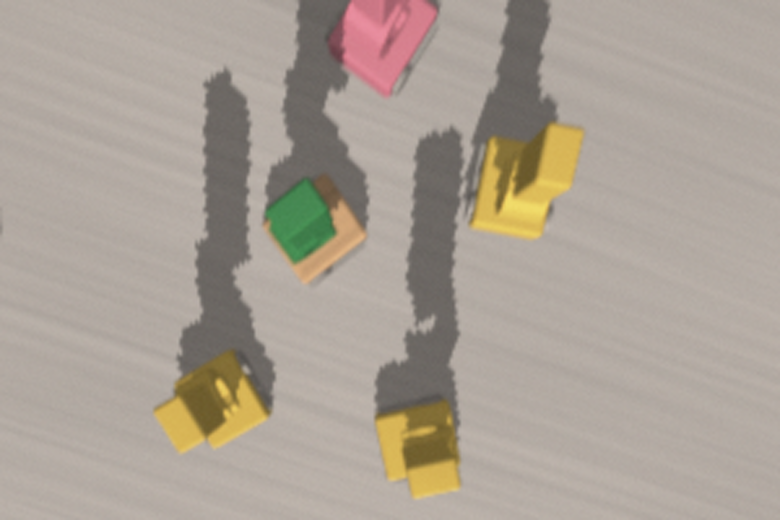

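The close crop shows the green tab upright over its fob at crop (300,220), with its long axis at about −35° or 145°. Neighbours are at least 70 mm away. The mouth side isn't visible from above, so I'll check the box heights before taking an oblique view.

Run:
```python
from h import *
np.set_printoptions(precision=0,suppress=True)
c=dict(np.load('pics/t1.png.npz'))
for u,v in((565,230),(600,235),(570,300),(600,300),(580,360),(560,120),(600,120),(580,180),(550,110)): print(u,v,P(c,u,v))
c=dict(np.load('pics/w2.png.npz'))
# height map of green region + below: points under the tab level near hanger
v,u=np.mgrid[50:130,260:340];Q=np.array([P(c,a,b) for a,b in zip(u.ravel(),v.ravel())])
d=Q[:,:2]-[424.5,-243.6];a=np.deg2rad(-35.4);x=d@[np.cos(a),np.sin(a)];y=d@[-np.sin(a),np.cos(a)]
k=(abs(x)<25)&(abs(y)<25)&(Q[:,2]>8)
for b in range(-20,21,4):
  r=k&(abs(x-b)<2); print(b,[f"{Y:.0f}:{Z:.0f}" for Y,Z in sorted(zip(y[r],Q[r,2]))][::6])
```

```text
565 230 [ 518. -513.   41.]
600 235 [ 497. -516.  155.]
570 300 [ 367. -522.   22.]
600 300 [ 374. -522.  126.]
580 360 [ 238. -545.   -1.]
560 120 [ 764. -510.   61.]
600 120 [ 748. -571.  103.]
580 180 [ 629. -551.   47.]
550 110 [ 810. -520.    4.]
-20 []
-16 ['-14:14', '-11:14', '-7:16', '-3:16', '2:13', '7:12', '11:16']
-12 ['-17:11', '-15:12', '-14:14', '-12:15', '-10:16', '-9:16', '-8:42', '-7:39', '-6:43', '-4:43', '-2:43', '0:42', '3:38', '6:43', '12:15', '17:11']
-8 ['-17:9', '-15:13', '-14:17', '-12:15', '-11:16', '-9:16', '-8:30', '-8:31', '-7:16', '-6:47', '-6:73', '-5:86', '-5:45', '-4:45', '-3:45', '-1:90', '-0:89', '1:86', '3:89', '4:89', '6:89']
-4 ['-17:13', '-15:11', '-14:16', '-12:17', '-11:16', '-9:16', '-8:44', '-7:16', '-7:27', '-6:80', '-6:82', '-6:85', '-6:70', '-6:53', '-5:88', '-4:88', '-3:88', '-2:89', '-1:88', '0:89', '1:88', '2:88', '3:87', '4:89', '5:88', '6:88']
0 ['-17:11', '-15:10', '-14:15', '-12:15', '-11:17', '-9:16', '-8:25', '-7:49', '-7:28', '-6:50', '-6:86', '-6:66', '-6:59', '-6:79', '-5:88', '-4:89', '-3:88', '-2:89', '-1:89', '0:88', '1:87', '2:88', '3:90', '4:89', '5:89', '6:88']
4 ['-17:9', '-15:11', '-14:15', '-12:15', '-11:16', '-9:14', '-8:24', '-8:28', '-7:48', '-6:29', '-6:72', '-6:86', '-6:78', '-6:74', '-5:88', '-4:87', '-3:88', '-2:87', '-1:89', '-0:88', '1:88', '2:88', '3:87', '3:88', '5:89', '6:88']
8 ['-17:10', '-15:11', '-14:15', '-12:15', '-10:15', '-9:17', '-8:26', '-6:16', '-6:15', '-6:48', '-5:54', '-5:87', '-4:87', '-3:87', '-2:87', '-1:87', '-0:88', '1:89', '2:88', '4:90', '5:88']
12 ['-17:10', '-15:10', '-14:15', '-12:16', '-11:16', '-9:15', '-8:16', '-6:15', '-4:15', '-3:15', '-1:16', '0:16', '2:16', '4:16', '6:16', '8:15', '10:15', '12:16', '13:15', '16:11']
16 ['-16:10', '-14:14', '-12:17', '-10:16', '-8:14', '-7:17', '-5:16', '-3:14', '-1:14', '-0:16', '2:15', '3:14', '5:14', '6:15', '8:15', '10:15', '11:15', '13:16', '15:15']
20 ['7:13']
```

At hanger x=−12 the C's closed back is seen at z≈40, while at x=+12 only the fob (z≈15) shows. So the mouth faces +x at yaw −35.4°, and the hanger needs about +29° to match the rod (−6.4°). Next I turn the tool −53.8° and go above the tab.

Request:
send_rows(
  moves=[
    {"dp": [20,-5,5],"angular": [0,0,0.12],"grip": 135},
    {"dp": [45,-10,10],"angular": [0,0,0.24],"grip": 135},
    {"dp": [70,-16,15],"angular": [0,0,0.36],"grip": 135},
    {"dp": [90,-21,20],"angular": [0,0,0.48],"grip": 135},
    {"dp": [103.6,-24,25],"angular": [0,0,0.6],"grip": 135},
  ],
)

```text
time_s: 1.87
tcp_pos: [431.7, -245.3, 163.5]
orientation: [[0.961, -0.278, 0.003], [-0.278, -0.961, -0.002], [0.003, 0.001, -1.0]]
force: [-0.0, -0.9, 0.7]
width: 41.4
grasp_force: 0.0
```

Request:
send_rows(
  moves=[
    {"dp": [0,0,5],"angular": [0,0,0.12],"grip": 135},
    {"dp": [0,0,10],"angular": [0,0,0.24],"grip": 135},
    {"dp": [0,0,15],"angular": [0,0,0.339],"grip": 135},
    {"dp": [0,0,20],"angular": [0,0,0.339],"grip": 135},
    {"dp": [0,0,20],"angular": [0,0,0.339],"grip": 135},
  ],
)

```text
time_s: 2.28
tcp_pos: [429.3, -245.6, 142.5]
orientation: [[0.818, -0.575, 0.0], [-0.575, -0.818, -0.0], [0.0, -0.0, -1.0]]
force: [0.4, 0.4, 0.3]
width: 40.8
grasp_force: 0.0
```

```bash
cat >> h.py <<'E'
def togo(p,yaw):
    o=get_obs();R=o['orientation'];t=o['tcp_pos']
    print('tcp',np.round(t,1),'yaw',round(float(np.degrees(np.arctan2(R[1][0],R[0][0]))),2),'z',np.round(R[:,2],4),'w',round(o['width'],1),'F',np.round(o['force'],1),o['time_s'])
    a=np.radians(yaw);G=np.array([[np.cos(a),np.sin(a),0],[np.sin(a),-np.cos(a),0],[0,0,-1]])
    print('dp',np.round(R.T@(np.array(p)-t),1),'ang',np.round(cv2.Rodrigues(R.T@G)[0].ravel(),4))
E
python3 - <<'E'
from h import *
np.set_printoptions(precision=1,suppress=True)
togo([425.8,-243.7,59],-35.4)
c=cam('wrist','w3.png')
hsv=cv2.cvtColor(c['img'],cv2.COLOR_RGB2HSV)
m=(hsv[...,0]>=45)&(hsv[...,0]<=85)&(hsv[...,1]>110)&(hsv[...,2]>40)
v,u=np.nonzero(m);Q=np.array([P(c,a,b) for a,b in zip(u,v)])
T=Q[(Q[:,2]>80)&(Q[:,2]<100)&(abs(Q[:,0]-425)<40)]
print(len(T),cv2.minAreaRect(T[:,:2].astype(np.float32)) if len(T) else '')
E
```

```text
tcp [ 429.3 -245.6  142.5] yaw -35.13 z [ 0. -0. -1.] w 40.8 F [0.4 0.4 0.3] 2.2833
dp [-4.   0.5 83.5] ang [-0. -0.  0.]
295 ((425.72998046875, -243.65538024902344), (10.628530502319336, 17.274490356445312), 54.74019241333008)
```

The tab is confirmed at (425.7, −243.7), yaw −35.3. Descend and grip.

Request:
send_rows(
  moves=[
    {"dp": [-4,0.5,20],"angular": [0,0,0.003],"grip": 135},
    {"dp": [-4,0.5,40],"angular": [0,0,0.003],"grip": 135},
    {"dp": [-4,0.5,60],"angular": [0,0,0.003],"grip": 135},
    {"dp": [-4,0.5,76],"angular": [0,0,0.003],"grip": 135},
    {"dp": [-4,0.5,83.5],"angular": [0,0,0.003],"grip": 135},
  ],
)

```text
time_s: 2.75
tcp_pos: [424.9, -243.6, 57.9]
orientation: [[0.815, -0.579, -0.001], [-0.579, -0.815, 0.001], [-0.002, -0.0, -1.0]]
force: [-0.9, 0.6, -0.3]
width: 41.0
grasp_force: 0.0
```

Request:
send_rows(
  moves=[
    {"dp": [0,0,0],"angular": [0,0,0],"grip": 180},
    {"dp": [0,0,0],"angular": [0,0,0],"grip": 200},
    {"dp": [0,0,0],"angular": [0,0,0],"grip": 220},
    {"dp": [0,0,0],"angular": [0,0,0],"grip": 255},
    {"dp": [0,0,0],"angular": [0,0,0],"grip": 255},
  ],
  force=40,
)

```text
time_s: 3.17
tcp_pos: [425.7, -244.2, 60.0]
orientation: [[0.815, -0.58, 0.001], [-0.58, -0.815, -0.001], [0.002, 0.0, -1.0]]
force: [0.4, -0.3, 0.1]
width: 15.1
grasp_force: 0.0
```

Run:
```python
from h import *
togo([425.8,-243.7,180],-6.4); print(get_obs()['grasp_force'])
```

```text
tcp [ 425.7 -244.2   60. ] yaw -35.46 z [ 0.0015 -0.0014 -1.    ] w 15.1 F [ 0.4 -0.3  0.1] 3.1667
dp [   0.    -0.5 -120. ] ang [ 0.0008 -0.0019 -0.5072]
0.0
```

Request:
send_rows(
  moves=[
    {"dp": [0,0,0],"angular": [0,0,0],"grip": 255},
    {"dp": [0,0,0],"angular": [0,0,0],"grip": 255},
    {"dp": [0,0,0],"angular": [0,0,0],"grip": 255},
    {"dp": [0,0,0],"angular": [0,0,0],"grip": 255},
    {"dp": [0,0,0],"angular": [0,0,0],"grip": 255},
  ],
  force=40,
)

```text
time_s: 3.58
tcp_pos: [425.6, -244.2, 59.9]
orientation: [[0.814, -0.58, 0.001], [-0.58, -0.814, -0.001], [0.002, 0.0, -1.0]]
force: [-0.0, 0.4, 6.1]
width: 11.7
grasp_force: 40.0
```

Request:
send_rows(
  moves=[
    {"dp": [0,0,-10],"angular": [0,0,0],"grip": 255},
    {"dp": [0,0,-25],"angular": [0,0,0],"grip": 255},
    {"dp": [0,0,-50],"angular": [0,0,0],"grip": 255},
    {"dp": [0,0,-80],"angular": [0,0,0],"grip": 255},
    {"dp": [0,0,-110],"angular": [0,0,0],"grip": 255},
  ],
)

```text
time_s: 4.0
tcp_pos: [424.4, -243.1, 170.1]
orientation: [[0.814, -0.58, -0.002], [-0.58, -0.814, 0.002], [-0.002, -0.0, -1.0]]
force: [0.6, 0.6, -0.8]
width: 12.0
grasp_force: 40.0
```

Request:
send_rows(
  moves=[
    {"dp": [0,0,-10],"angular": [0,0,-0.1],"grip": 255},
    {"dp": [0,0,-10],"angular": [0,0,-0.2],"grip": 255},
    {"dp": [0,0,-10],"angular": [0,0,-0.3],"grip": 255},
    {"dp": [0,0,-10],"angular": [0,0,-0.4],"grip": 255},
    {"dp": [0,0,-10],"angular": [0,0,-0.507],"grip": 255},
  ],
)

```text
time_s: 4.42
tcp_pos: [424.8, -243.5, 179.6]
orientation: [[0.994, -0.107, -0.0], [-0.107, -0.994, -0.0], [-0.0, 0.0, -1.0]]
force: [0.7, 0.5, -0.9]
width: 11.3
grasp_force: 40.0
```

Request:
send_rows(
  moves=[
    {"dp": [4,-25,-10],"angular": [0,0,0],"grip": 255},
    {"dp": [8,-57,-20],"angular": [0,0,0],"grip": 255},
    {"dp": [12,-92,-20],"angular": [0,0,0],"grip": 255},
    {"dp": [16,-127,-20],"angular": [0,0,0],"grip": 255},
    {"dp": [20,-162,-20],"angular": [0,0,0],"grip": 255},
  ],
)

```text
time_s: 4.83
tcp_pos: [462.9, -83.5, 199.6]
orientation: [[0.994, -0.113, 0.0], [-0.113, -0.994, -0.0], [0.0, 0.0, -1.0]]
force: [0.9, -0.2, -1.3]
width: 11.7
grasp_force: 40.0
```

Request:
send_rows(
  moves=[
    {"dp": [4,-35,0],"angular": [0,0,0],"grip": 255},
    {"dp": [8,-70,0],"angular": [0,0,0],"grip": 255},
    {"dp": [12,-105,0],"angular": [0,0,0],"grip": 255},
    {"dp": [16,-135,0],"angular": [0,0,0],"grip": 255},
    {"dp": [20,-153,0],"angular": [0,0,0],"grip": 255},
  ],
)

```text
time_s: 5.25
tcp_pos: [499.6, 67.9, 199.4]
orientation: [[0.994, -0.11, -0.001], [-0.11, -0.994, 0.001], [-0.001, -0.001, -1.0]]
force: [0.3, -0.0, -0.4]
width: 11.7
grasp_force: 40.0
```

Request:
send_rows(
  moves=[
    {"dp": [0,0,0],"angular": [0,0,0],"grip": 255},
    {"dp": [0,0,0],"angular": [0,0,0],"grip": 255},
  ],
)

```text
time_s: 5.42
tcp_pos: [499.7, 65.6, 199.2]
orientation: [[0.994, -0.109, -0.001], [-0.109, -0.994, -0.0], [-0.0, 0.0, -1.0]]
force: [-0.0, -0.2, -1.0]
width: 12.0
grasp_force: 40.0
```

Run:
```python
from h import *
togo([498.5,65.5,200],-6.4)
c=cam('wrist','w4.png'); print(-c['R'].T@c['t'])
```

```text
tcp [499.7  65.6 199.2] yaw -6.27 z [-5.e-04 -4.e-04 -1.e+00] w 12.0 F [-0.  -0.2 -1. ] 5.4167
dp [-1.2  0.2 -0.8] ang [0.0005 0.0005 0.0022]
[574.77541306  57.82364443 360.91432695]
```

View pics/w4.png

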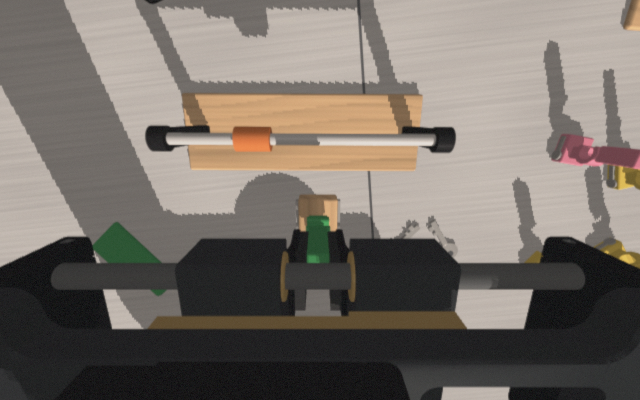

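The wrist view shows the rod from (168,139) to (432,140), the orange slider at u 233–271, and the held hanger's fob at (318,205), upright below the tab. Now I refine the rod line and the slider face by depth.

Run:
```python
from h import *
np.set_printoptions(precision=2,suppress=True)
c=dict(np.load('pics/w4.png.npz'))
v,u=np.mgrid[110:165,140:460];u=u.ravel();v=v.ravel()
Q=np.array([P(c,a,b) for a,b in zip(u,v)])
k=(Q[:,2]>106)&(Q[:,2]<124)&(u>275)&(u<400)
vx,vy,x0,y0=cv2.fitLine(Q[k,:2].astype(np.float32),cv2.DIST_L2,0,.01,.01).ravel()
# pixel-edges: mean v of rod per column, PZ at axis 110
vs=[(uu,v[k&(u==uu)].mean(),Q[k&(u==uu),2].max()) for uu in range(280,400,10)]
p=np.array([PZ(c,a,b,112) for a,b,_ in vs]);print(vs[::4])
print('fit',np.degrees(np.arctan2(-vx/vy,1)),x0,y0)
s=np.polyfit(p[:,1],p[:,0],1);print('x=%.4f y+%.2f'%tuple(s),'yaw',-np.degrees(np.arctan(s[0])))
hsv=cv2.cvtColor(c['img'],cv2.COLOR_RGB2HSV)
m=(hsv[...,0]<12)&(hsv[...,1]>180)&(hsv[...,2]>90);m[:110]=0;m[165:]=0;m[:,:200]=0;m[:,300:]=0
vv,uu=np.nonzero(m);print(uu.min(),uu.max(),vv.min(),vv.max(),PZ(c,uu.max()+.5,139.5,116),PZ(c,uu.min()-.5,139.5,116))
# fob top
F=np.array([P(c,a,b) for b in range(190,232) for a in range(290,345)])
f=F[(F[:,2]>125)&(F[:,2]<162)];print('fob',len(f),np.median(f[:,2]),cv2.minAreaRect(f[:,:2].astype(np.float32)))
```

```text
[(280, np.float64(139.0), np.float64(115.65350188318735)), (320, np.float64(139.5), np.float64(115.037601750105)), (360, np.float64(139.5), np.float64(114.67866475572957))]
fit -6.455652 555.2016 42.39528
x=0.1138 y+550.28 yaw -6.492637112940501Traceback (most recent call last):
  File "<stdin>", line 15, in <module>
    return umr_minimum(a, axis, None, out, keepdims, initial, where)
ValueError: zero-size array to reduction operation minimum which has no identity
```

Run:
```python
from h import *
np.set_printoptions(precision=2,suppress=True)
c=dict(np.load('pics/w4.png.npz'))
print(c['img'][139,225:280:3].tolist()[0:19:2])
for u in(233,271.5,168,432): print(u,PZ(c,u,139.5,116))
F=np.array([P(c,a,b) for b in range(190,232) for a in range(290,345)])
f=F[(F[:,2]>125)&(F[:,2]<162)];print('fob',len(f),np.median(f[:,2]),cv2.minAreaRect(f[:,:2].astype(np.float32)))
a=np.radians(-6.45);e=lambda r:np.array([555.5+r[0]*np.cos(a)-r[1]*np.sin(a),42.4+r[0]*np.sin(a)+r[1]*np.cos(a)])
print(e([-40,20]),e([0,20])); togo([*e([-40,20]),134],-6.45)
```

```text
[[195, 185, 177], [167, 153, 145], [209, 118, 68], [211, 118, 70], [210, 118, 69], [210, 117, 68], [210, 117, 70], [208, 117, 68], [193, 184, 177], [117, 113, 109]]
233 [565.04 130.45 116.  ]
271.5 [561.5   98.29 116.  ]
168 [571.04 184.76 116.  ]
432 [546.7  -35.79 116.  ]
fob 1234 154.61259575140764 ((503.7413330078125, 65.78860473632812), (34.00529861450195, 26.814603805541992), 83.37323760986328)
[518.    66.77] [557.75  62.27]
tcp [499.6  64.7 199.1] yaw -6.36 z [-0. -0. -1.] w 11.8 F [-0.3  0.2 -0.4] 5.4667
dp [18.2 -4.1 65.1] ang [0. 0. 0.]
```

Request:
send_rows(
  moves=[
    {"dp": [6,-1,15],"angular": [0,0,0.002],"grip": 255},
    {"dp": [12,-3,30],"angular": [0,0,0.002],"grip": 255},
    {"dp": [18,-4,48],"angular": [0,0,0.002],"grip": 255},
    {"dp": [18,-4,60],"angular": [0,0,0.002],"grip": 255},
    {"dp": [18,-4,65],"angular": [0,0,0.002],"grip": 255},
  ],
)

```text
time_s: 5.88
tcp_pos: [517.2, 65.2, 132.5]
orientation: [[0.993, -0.116, -0.004], [-0.116, -0.993, 0.0], [-0.004, 0.0, -1.0]]
force: [-0.1, 0.2, -1.4]
width: 11.6
grasp_force: 40.0
```

Request:
send_rows(
  moves=[
    {"dp": [0,0,0],"angular": [0,0,0],"grip": 255},
    {"dp": [0,0,0],"angular": [0,0,0],"grip": 255},
  ],
)

```text
time_s: 6.05
tcp_pos: [518.2, 65.8, 134.2]
orientation: [[0.993, -0.115, -0.001], [-0.115, -0.993, -0.0], [-0.001, 0.0, -1.0]]
force: [0.5, 0.2, -0.2]
width: 11.4
grasp_force: 40.0
```

Run:
```python
from h import *
togo([556.75,62.4,134],-6.45)
c=cam('wrist','w5.png')
F=np.array([P(c,a,b) for b in range(190,235) for a in range(285,350)])
f=F[(F[:,2]>70)&(F[:,2]<97)];print('fob',len(f),np.median(f[:,2]),cv2.minAreaRect(f[:,:2].astype(np.float32)))
d=c['z_map'];Q=np.array([P(c,300,b) for b in range(60,235)]);k=(Q[:,2]>104)&(Q[:,2]<120);print('rod',np.round(Q[k],1).tolist())
```

```text
tcp [518.2  65.8 134.2] yaw -6.63 z [-7.e-04 -1.e-04 -1.e+00] w 11.4 F [ 0.5  0.2 -0.2] 6.05
dp [38.7 -1.   0.2] ang [ 0.0001  0.0007 -0.0031]
fob 1231 89.56651026137554 ((522.3822021484375, 66.02940368652344), (33.84897232055664, 26.284852981567383), 83.34764099121094)
rod [[563.8, 72.7, 110.4], [563.3, 72.7, 111.7], [562.9, 72.6, 113.4], [562.4, 72.7, 113.7], [561.7, 72.8, 113.6], [561.0, 72.9, 113.3], [560.6, 72.8, 114.7], [559.8, 73.0, 114.1], [559.4, 73.0, 115.0], [558.8, 73.0, 115.7], [558.0, 73.2, 114.6], [557.1, 73.4, 113.5], [556.5, 73.5, 113.7], [555.9, 73.5, 114.0], [554.9, 73.7, 112.4], [554.4, 73.8, 113.0]]
```

Rod crest is at x≈559 for y=73, matching the line fit, and the fob height fits. Slide the mouth on.

Request:
send_rows(
  moves=[
    {"dp": [6,0,0],"angular": [0,0,-0.003],"grip": 255},
    {"dp": [12,0,0],"angular": [0,0,-0.003],"grip": 255},
    {"dp": [17,0,0],"angular": [0,0,-0.003],"grip": 255},
    {"dp": [22,0,0],"angular": [0,0,-0.003],"grip": 255},
    {"dp": [26,0,0],"angular": [0,0,-0.003],"grip": 255},
  ],
)

```text
time_s: 6.52
tcp_pos: [545.5, 63.7, 134.4]
orientation: [[0.994, -0.111, 0.001], [-0.111, -0.994, -0.0], [0.001, -0.0, -1.0]]
force: [0.2, 0.5, -0.8]
width: 11.7
grasp_force: 40.0
```

Request:
send_rows(
  moves=[
    {"dp": [3,0,0],"angular": [0,0,0],"grip": 255},
    {"dp": [6,0,0],"angular": [0,0,0],"grip": 255},
    {"dp": [9,0,0],"angular": [0,0,0],"grip": 255},
    {"dp": [11.5,0,0],"angular": [0,0,0],"grip": 255},
    {"dp": [11.5,0,0],"angular": [0,0,0],"grip": 255},
  ],
)

```text
time_s: 6.93
tcp_pos: [556.4, 62.4, 134.0]
orientation: [[0.994, -0.111, 0.001], [-0.111, -0.994, -0.0], [0.001, -0.0, -1.0]]
force: [-0.1, -0.3, -0.7]
width: 12.0
grasp_force: 40.0
```

Run:
```python
from h import *
togo([556.75,62.4,131],-6.45)
c=cam('wrist','w6.png')
F=np.array([P(c,a,b) for b in range(120,235) for a in range(285,350)])
f=F[(F[:,2]>70)&(F[:,2]<97)];print('fob',len(f),np.median(f[:,2]),cv2.minAreaRect(f[:,:2].astype(np.float32)))
cv2.imwrite('pics/w6c.png',cv2.resize(c['img'][80:280,200:450,::-1],None,fx=3,fy=3,interpolation=cv2.INTER_CUBIC))
```

```text
tcp [556.4  62.4 134. ] yaw -6.37 z [ 6.e-04 -1.e-04 -1.e+00] w 12.0 F [-0.1 -0.3 -0.7] 6.9333
dp [ 0.3 -0.   3. ] ang [-0.     -0.0006  0.0014]
fob 1050 89.39761514465309 ((563.8159790039062, 62.25157928466797), (33.87057113647461, 20.28632164001465), 83.75776672363281)
```

View pics/w6c.png

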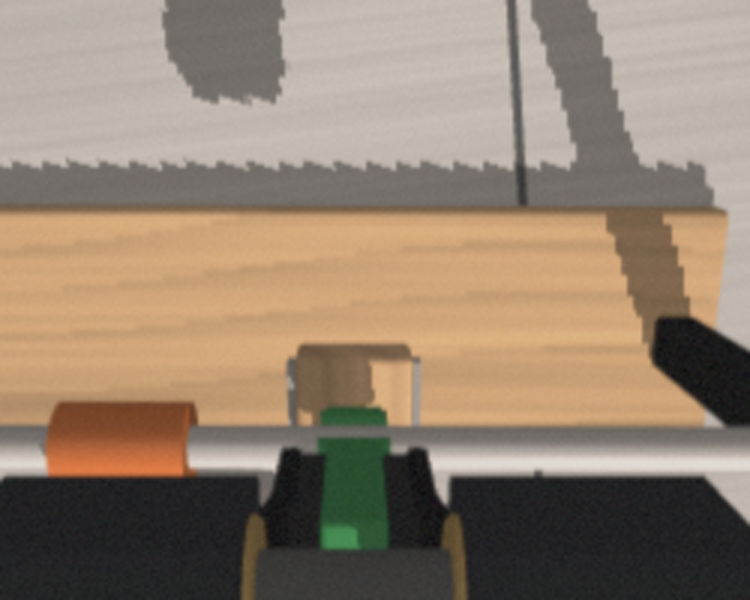

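The crop shows the hook over the rod with no contact force: green tab over the rod at crop (355,450), slider at (120,440), about 28 mm of gap. Lower slightly and go up to the slider.

Request:
send_rows(
  moves=[
    {"dp": [0.5,0,1],"angular": [0,0,0.001],"grip": 255},
    {"dp": [0.5,0,2],"angular": [0,0,0.001],"grip": 255},
    {"dp": [0.5,-6,2],"angular": [0,0,0.001],"grip": 255},
    {"dp": [0.5,-14,2],"angular": [0,0,0.001],"grip": 255},
    {"dp": [0.5,-22,2],"angular": [0,0,0.001],"grip": 255},
  ],
)

```text
time_s: 7.4
tcp_pos: [558.6, 85.0, 132.0]
orientation: [[0.994, -0.112, -0.0], [-0.112, -0.994, 0.0], [-0.0, -0.0, -1.0]]
force: [0.6, 0.6, -0.7]
width: 12.3
grasp_force: 40.0
```

Request:
send_rows(
  moves=[
    {"dp": [0,-2,0],"angular": [0,0,0],"grip": 255},
    {"dp": [0,-4,0],"angular": [0,0,0],"grip": 255},
    {"dp": [0,-6,0],"angular": [0,0,0],"grip": 255},
    {"dp": [0,-8,0],"angular": [0,0,0],"grip": 255},
    {"dp": [0,-10,0],"angular": [0,0,0],"grip": 255},
  ],
)

```text
time_s: 7.82
tcp_pos: [559.7, 93.4, 132.1]
orientation: [[0.994, -0.111, -0.0], [-0.111, -0.994, -0.002], [-0.0, 0.002, -1.0]]
force: [-1.3, -4.1, 0.3]
width: 11.8
grasp_force: 40.0
```

Request:
send_rows(
  moves=[
    {"dp": [0,-2,0],"angular": [0,0,0],"grip": 255},
    {"dp": [0,-4,0],"angular": [0,0,0],"grip": 255},
    {"dp": [0,-6,0],"angular": [0,0,0],"grip": 255},
    {"dp": [0,-8,0],"angular": [0,0,0],"grip": 255},
    {"dp": [0,-10,0],"angular": [0,0,0],"grip": 255},
  ],
)

```text
time_s: 8.23
tcp_pos: [560.9, 104.1, 132.1]
orientation: [[0.994, -0.112, -0.0], [-0.112, -0.994, -0.0], [-0.0, 0.0, -1.0]]
force: [-0.5, -3.4, 0.0]
width: 11.7
grasp_force: 40.0
```

The slider is moving, with a drag of about 4 N. Continue, slowing before the estimated stop at TCP y≈145.

Request:
send_rows(
  moves=[
    {"dp": [0.2,-3,0],"angular": [0,0,0],"grip": 255},
    {"dp": [0.2,-6,0],"angular": [0,0,0],"grip": 255},
    {"dp": [0.2,-9,0],"angular": [0,0,0],"grip": 255},
    {"dp": [0.2,-12,0],"angular": [0,0,0],"grip": 255},
    {"dp": [0.2,-15,0],"angular": [0,0,0],"grip": 255},
  ],
)

```text
time_s: 8.65
tcp_pos: [562.7, 119.5, 132.0]
orientation: [[0.994, -0.112, -0.0], [-0.112, -0.994, -0.0], [-0.0, 0.0, -1.0]]
force: [-1.4, -4.5, 1.3]
width: 11.3
grasp_force: 40.0
```

Request:
send_rows(
  moves=[
    {"dp": [0.2,-3,0],"angular": [0,0,0],"grip": 255},
    {"dp": [0.2,-6,0],"angular": [0,0,0],"grip": 255},
    {"dp": [0.2,-9,0],"angular": [0,0,0],"grip": 255},
    {"dp": [0.2,-11,0],"angular": [0,0,0],"grip": 255},
    {"dp": [0.2,-13,0],"angular": [0,0,0],"grip": 255},
  ],
)

```text
time_s: 9.07
tcp_pos: [564.2, 132.3, 132.0]
orientation: [[0.994, -0.112, -0.001], [-0.112, -0.994, 0.0], [-0.001, 0.0, -1.0]]
force: [-2.0, -3.5, 1.3]
width: 11.7
grasp_force: 40.0
```

Run:
```python
from h import *
np.set_printoptions(precision=1,suppress=True)
togo([567.1,145,132],-6.45)
c=cam('wrist','w7.png')
hsv=cv2.cvtColor(c['img'],cv2.COLOR_RGB2HSV).astype(int)
m=(hsv[...,0]<16)&(hsv[...,1]>150)&(hsv[...,2]>90);m[:90]=0;m[240:]=0;m[:,:180]=0;m[:,330:]=0
v,u=np.nonzero(m);print(u.min(),u.max(),v.min(),v.max())
r=int(np.median(v));print(r,[P(c,a,r) for a in range(u.min()-16,u.min()+6,2)])
cv2.imwrite('pics/w7c.png',cv2.resize(c['img'][80:280,160:410,::-1],None,fx=3,fy=3,interpolation=cv2.INTER_CUBIC))
```

```text
tcp [564.2 132.3 132. ] yaw -6.42 z [-0.  0. -1.] w 11.7 F [-2.  -3.5  1.3] 9.0667
dp [  1.5 -13.    0. ] ang [0. 0. 0.]
260 306 215 239
225 [array([575.3, 181.8, 112.2]), array([575. , 180.6, 111.8]), array([574.8, 179.3, 111.7]), array([639.2, 124.3, 293.7]), array([574.7, 176.4, 112.2]), array([574.5, 175.1, 112. ]), array([574.3, 173.8, 111.9]), array([574.5, 172.2, 112.9]), array([576. , 169.7, 117.5]), array([576. , 168.2, 118. ]), array([575.6, 167.2, 117.2])]
```

View pics/w7c.png

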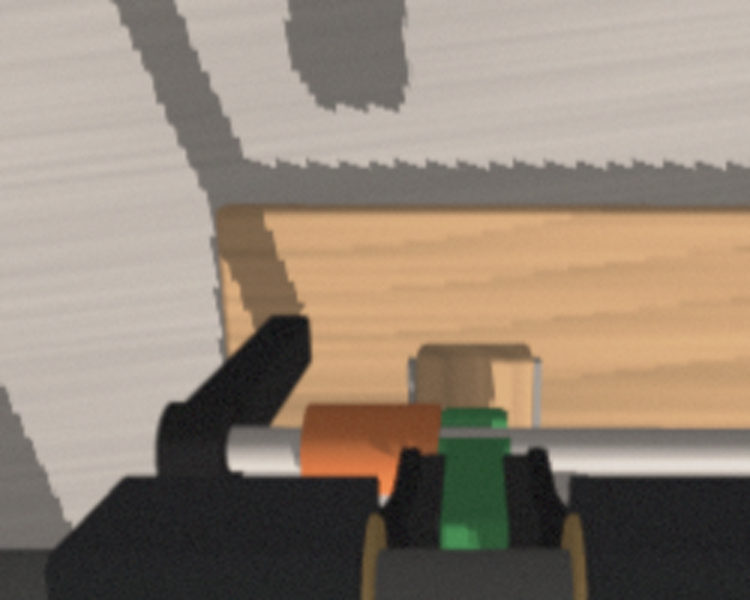

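The crop shows the slider's left end at crop u≈300 and the post at u≈228, so about 15 mm remain. The hanger is flush against the slider.

Request:
send_rows(
  moves=[
    {"dp": [0.2,-2,0],"angular": [0,0,0],"grip": 255},
    {"dp": [0.2,-4,0],"angular": [0,0,0],"grip": 255},
    {"dp": [0.2,-6,0],"angular": [0,0,0],"grip": 255},
    {"dp": [0.2,-8,0],"angular": [0,0,0],"grip": 255},
    {"dp": [0.2,-9,0],"angular": [0,0,0],"grip": 255},
  ],
)

```text
time_s: 9.53
tcp_pos: [565.4, 141.2, 131.9]
orientation: [[0.994, -0.112, -0.001], [-0.112, -0.994, 0.0], [-0.001, -0.0, -1.0]]
force: [-2.9, -4.1, 1.3]
width: 11.9
grasp_force: 40.0
```

Request:
send_rows(
  moves=[
    {"dp": [0,-0.6,0],"angular": [0,0,0],"grip": 255},
    {"dp": [0,-1.2,0],"angular": [0,0,0],"grip": 255},
    {"dp": [0,-1.8,0],"angular": [0,0,0],"grip": 255},
    {"dp": [0,-2.4,0],"angular": [0,0,0],"grip": 255},
    {"dp": [0,-3,0],"angular": [0,0,0],"grip": 255},
  ],
)

```text
time_s: 9.95
tcp_pos: [565.7, 143.9, 131.9]
orientation: [[0.994, -0.112, -0.001], [-0.112, -0.994, -0.0], [-0.001, 0.0, -1.0]]
force: [-2.5, -3.8, -0.1]
width: 11.8
grasp_force: 40.0
```

Request:
send_rows(
  moves=[
    {"dp": [0,-0.4,0],"angular": [0,0,0],"grip": 255},
    {"dp": [0,-0.8,0],"angular": [0,0,0],"grip": 255},
  ],
)

```text
time_s: 10.12
tcp_pos: [565.8, 144.7, 131.9]
orientation: [[0.994, -0.112, -0.001], [-0.112, -0.994, -0.0], [-0.001, 0.0, -1.0]]
force: [-2.8, -3.6, -0.4]
width: 11.7
grasp_force: 40.0
```

Request:
send_rows(
  moves=[
    {"dp": [-0.6,-0.4,0],"angular": [0,0,0],"grip": 255},
    {"dp": [-0.6,-0.8,0],"angular": [0,0,0],"grip": 255},
    {"dp": [-0.6,-1.2,0],"angular": [0,0,0],"grip": 255},
  ],
)

```text
time_s: 10.37
tcp_pos: [566.0, 145.9, 131.9]
orientation: [[0.994, -0.112, 0.001], [-0.112, -0.994, -0.0], [0.001, -0.0, -1.0]]
force: [-1.1, -3.5, -1.8]
width: 11.4
grasp_force: 40.0
```

Request:
send_rows(
  moves=[
    {"dp": [0,-0.4,0],"angular": [0,0,0],"grip": 255},
    {"dp": [0,-0.8,0],"angular": [0,0,0],"grip": 255},
  ],
)

```text
time_s: 10.53
tcp_pos: [566.0, 146.7, 131.9]
orientation: [[0.994, -0.112, 0.0], [-0.112, -0.994, -0.0], [0.0, -0.0, -1.0]]
force: [-1.7, -3.5, -0.9]
width: 11.4
grasp_force: 40.0
```

Request:
send_rows(
  moves=[
    {"dp": [0,-0.4,0],"angular": [0,0,0],"grip": 255},
    {"dp": [0,-0.8,0],"angular": [0,0,0],"grip": 255},
  ],
)

```text
time_s: 10.7
tcp_pos: [566.1, 147.5, 132.0]
orientation: [[0.994, -0.112, 0.001], [-0.112, -0.994, -0.0], [0.001, -0.0, -1.0]]
force: [-2.5, -3.1, -3.0]
width: 12.2
grasp_force: 40.0
```

Request:
send_rows(
  moves=[
    {"dp": [-0.3,-0.4,0],"angular": [0,0,0],"grip": 255},
    {"dp": [-0.3,-0.8,0],"angular": [0,0,0],"grip": 255},
  ],
)

```text
time_s: 10.87
tcp_pos: [566.1, 148.3, 132.1]
orientation: [[0.994, -0.112, 0.001], [-0.112, -0.994, -0.0], [0.001, -0.0, -1.0]]
force: [-0.6, -4.5, -2.5]
width: 11.8
grasp_force: 40.0
```

Request:
send_rows(
  moves=[
    {"dp": [0,-0.4,0],"angular": [0,0,0],"grip": 255},
    {"dp": [0,-0.8,0],"angular": [0,0,0],"grip": 255},
  ],
)

```text
time_s: 11.03
tcp_pos: [566.2, 149.1, 132.1]
orientation: [[0.994, -0.112, 0.001], [-0.112, -0.994, 0.0], [0.001, -0.0, -1.0]]
force: [1.0, -3.5, -3.9]
width: 11.4
grasp_force: 40.0
```

Request:
send_rows(
  moves=[
    {"dp": [0,-0.4,0],"angular": [0,0,0],"grip": 255},
    {"dp": [0,-0.8,0],"angular": [0,0,0],"grip": 255},
  ],
)

```text
time_s: 11.2
tcp_pos: [566.2, 149.6, 132.1]
orientation: [[0.994, -0.112, 0.001], [-0.112, -0.994, -0.001], [0.001, 0.001, -1.0]]
force: [0.2, -6.2, -3.2]
width: 11.6
grasp_force: 40.0
```

Request:
send_rows(
  moves=[
    {"dp": [0,-0.3,0],"angular": [0,0,0],"grip": 255},
    {"dp": [0,-0.3,0],"angular": [0,0,0],"grip": 255},
  ],
)

```text
time_s: 11.37
tcp_pos: [566.2, 149.6, 132.1]
orientation: [[0.994, -0.111, 0.001], [-0.111, -0.994, -0.001], [0.001, 0.001, -1.0]]
force: [-0.4, -6.1, -3.1]
width: 11.7
grasp_force: 40.0
```

Request:
send_rows(
  moves=[
    {"dp": [0,-0.3,0],"angular": [0,0,0],"grip": 255},
    {"dp": [0,-0.3,0],"angular": [0,0,0],"grip": 255},
  ],
)

```text
time_s: 11.53
tcp_pos: [566.2, 149.6, 132.1]
orientation: [[0.994, -0.111, 0.001], [-0.111, -0.994, -0.002], [0.001, 0.002, -1.0]]
force: [1.5, -7.4, -3.1]
width: 12.1
grasp_force: 40.0
```

Stopped at y=149.6 with force rising gently, so it's at the post. Build up to about 15 N.

Request:
send_rows(
  moves=[
    {"dp": [0,-0.4,0],"angular": [0,0,0],"grip": 255},
    {"dp": [0,-0.8,0],"angular": [0,0,0],"grip": 255},
    {"dp": [0,-0.8,0],"angular": [0,0,0],"grip": 255},
  ],
)

```text
time_s: 11.78
tcp_pos: [566.2, 149.7, 132.2]
orientation: [[0.994, -0.111, 0.0], [-0.111, -0.994, -0.003], [0.001, 0.003, -1.0]]
force: [-0.0, -7.9, -3.0]
width: 12.1
grasp_force: 40.0
```

Request:
send_rows(
  moves=[
    {"dp": [0,-0.3,0],"angular": [0,0,0],"grip": 255},
    {"dp": [0,-0.6,0],"angular": [0,0,0],"grip": 255},
    {"dp": [0,-0.6,0],"angular": [0,0,0],"grip": 255},
  ],
)

```text
time_s: 12.03
tcp_pos: [566.2, 149.8, 132.2]
orientation: [[0.994, -0.111, 0.0], [-0.111, -0.994, -0.004], [0.0, 0.004, -1.0]]
force: [0.3, -9.8, -1.9]
width: 11.9
grasp_force: 40.0
```

Request:
send_rows(
  moves=[
    {"dp": [0,-0.5,0],"angular": [0,0,0],"grip": 255},
    {"dp": [0,-1,0],"angular": [0,0,0],"grip": 255},
    {"dp": [0,-1.5,0],"angular": [0,0,0],"grip": 255},
    {"dp": [0,-1.5,0],"angular": [0,0,0],"grip": 255},
  ],
)

```text
time_s: 12.37
tcp_pos: [566.3, 149.9, 132.2]
orientation: [[0.994, -0.11, -0.001], [-0.11, -0.994, -0.007], [0.0, 0.007, -1.0]]
force: [0.1, -14.1, -2.2]
width: 12.1
grasp_force: 40.0
```

Request:
send_rows(
  moves=[
    {"dp": [0,-0.4,0],"angular": [0,0,0],"grip": 255},
    {"dp": [0,-0.7,0],"angular": [0,0,0],"grip": 255},
    {"dp": [0,-0.7,0],"angular": [0,0,0],"grip": 255},
  ],
)

```text
time_s: 12.62
tcp_pos: [566.3, 150.0, 132.2]
orientation: [[0.994, -0.11, -0.001], [-0.11, -0.994, -0.008], [0.0, 0.008, -1.0]]
force: [-0.1, -15.3, -1.6]
width: 11.5
grasp_force: 40.0
```

Add slightly and hold for over half a second.

Request:
send_rows(
  moves=[
    {"dp": [0,-0.3,0],"angular": [0,0,0],"grip": 255},
    {"dp": [0,-0.3,0],"angular": [0,0,0],"grip": 255},
    {"dp": [0,-0.3,0],"angular": [0,0,0],"grip": 255},
    {"dp": [0,-0.3,0],"angular": [0,0,0],"grip": 255},
    {"dp": [0,-0.3,0],"angular": [0,0,0],"grip": 255},
  ],
)

```text
time_s: 13.03
tcp_pos: [566.3, 150.0, 132.2]
orientation: [[0.994, -0.11, -0.001], [-0.11, -0.994, -0.008], [-0.0, 0.008, -1.0]]
force: [-0.6, -15.5, -0.9]
width: 11.4
grasp_force: 40.0
```

Request:
send_rows(
  moves=[
    {"dp": [0,0,0],"angular": [0,0,0],"grip": 255},
    {"dp": [0,0,0],"angular": [0,0,0],"grip": 255},
    {"dp": [0,0,0],"angular": [0,0,0],"grip": 255},
    {"dp": [0,0,0],"angular": [0,0,0],"grip": 255},
    {"dp": [0,0,0],"angular": [0,0,0],"grip": 255},
  ],
)

```text
time_s: 13.45
tcp_pos: [566.3, 150.0, 132.2]
orientation: [[0.994, -0.11, -0.001], [-0.11, -0.994, -0.008], [-0.0, 0.008, -1.0]]
force: [0.3, -15.5, -0.7]
width: 11.4
grasp_force: 40.0
```

Request:
send_rows(
  moves=[
    {"dp": [0,0,0],"angular": [0,0,0],"grip": 255},
    {"dp": [0,0,0],"angular": [0,0,0],"grip": 255},
    {"dp": [0,0,0],"angular": [0,0,0],"grip": 255},
    {"dp": [0,0,0],"angular": [0,0,0],"grip": 255},
  ],
)

```text
time_s: 13.78
tcp_pos: [566.3, 150.0, 132.2]
orientation: [[0.994, -0.11, -0.001], [-0.11, -0.994, -0.008], [-0.0, 0.008, -1.0]]
force: [-0.9, -15.9, -1.5]
width: 11.7
grasp_force: 40.0
```

Held at about 15.5 N for over 1 s. Relieve the push, lower onto the rod, then release.

Request:
send_rows(
  moves=[
    {"dp": [0,0.8,0],"angular": [0,0,0],"grip": 255},
    {"dp": [0,1.6,0],"angular": [0,0,0],"grip": 255},
    {"dp": [0,2.4,0],"angular": [0,0,0],"grip": 255},
    {"dp": [0,3.2,0],"angular": [0,0,0],"grip": 255},
    {"dp": [0,3.6,0],"angular": [0,0,0],"grip": 255},
  ],
)

```text
time_s: 14.2
tcp_pos: [566.2, 149.6, 132.1]
orientation: [[0.994, -0.112, 0.0], [-0.112, -0.994, -0.002], [0.001, 0.002, -1.0]]
force: [0.3, -5.7, -3.2]
width: 11.5
grasp_force: 40.0
```

Request:
send_rows(
  moves=[
    {"dp": [0,0,0.3],"angular": [0,0,0],"grip": 255},
    {"dp": [0,0,0.6],"angular": [0,0,0],"grip": 255},
    {"dp": [0,0,0.9],"angular": [0,0,0],"grip": 255},
  ],
)

```text
time_s: 14.45
tcp_pos: [566.3, 149.6, 132.0]
orientation: [[0.994, -0.111, 0.001], [-0.111, -0.994, -0.002], [0.001, 0.002, -1.0]]
force: [-1.2, -7.7, 3.1]
width: 11.4
grasp_force: 40.0
```

Request:
send_rows(
  moves=[
    {"dp": [0,0.4,-0.2],"angular": [0,0,0],"grip": 255},
    {"dp": [0,0.8,-0.3],"angular": [0,0,0],"grip": 255},
    {"dp": [0,1.1,-0.3],"angular": [0,0,0],"grip": 255},
    {"dp": [0,1.1,-0.3],"angular": [0,0,0],"grip": 255},
  ],
)

```text
time_s: 14.78
tcp_pos: [566.2, 149.5, 132.0]
orientation: [[0.994, -0.112, 0.001], [-0.112, -0.994, -0.0], [0.001, 0.0, -1.0]]
force: [-0.7, -6.2, 0.1]
width: 12.0
grasp_force: 40.0
```

Run:
```python
from h import *
togo([566.2,149.6,131.5],-6.4)
```

```text
tcp [566.2 149.5 132. ] yaw -6.43 z [ 1.2e-03 -2.0e-04 -1.0e+00] w 12.0 F [-0.7 -6.2  0.1] 14.7833
dp [-0.1 -0.1  0.5] ang [ 0.0001 -0.0012 -0.0006]
```

Request:
send_rows(
  moves=[
    {"dp": [0,0.3,0],"angular": [0,0,0],"grip": 255},
    {"dp": [0,0.5,0],"angular": [0,0,0],"grip": 255},
    {"dp": [0,0.5,0],"angular": [0,0,0],"grip": 255},
  ],
)

```text
time_s: 15.03
tcp_pos: [566.2, 149.5, 131.9]
orientation: [[0.994, -0.112, 0.001], [-0.112, -0.994, 0.001], [0.001, -0.001, -1.0]]
force: [-0.0, -3.6, 1.2]
width: 11.8
grasp_force: 40.0
```

Request:
send_rows(
  moves=[
    {"dp": [0,0.2,0],"angular": [0,0,0],"grip": 255},
    {"dp": [0,0.4,0],"angular": [0,0,0],"grip": 255},
    {"dp": [0,0.4,0],"angular": [0,0,0],"grip": 255},
  ],
)

```text
time_s: 15.28
tcp_pos: [566.1, 149.4, 131.6]
orientation: [[0.994, -0.112, 0.001], [-0.112, -0.994, 0.001], [0.001, -0.001, -1.0]]
force: [0.9, -1.2, 1.4]
width: 11.8
grasp_force: 40.0
```

Request:
send_rows(
  moves=[
    {"dp": [0,0,0],"angular": [0,0,0],"grip": 212},
    {"dp": [0,0,0],"angular": [0,0,0],"grip": 206},
    {"dp": [0,0,0],"angular": [0,0,0],"grip": 200},
    {"dp": [0,0,0],"angular": [0,0,0],"grip": 190},
    {"dp": [0,0,0],"angular": [0,0,0],"grip": 180},
  ],
  force=5,
)

```text
time_s: 15.7
tcp_pos: [565.5, 149.1, 131.3]
orientation: [[0.994, -0.112, -0.0], [-0.112, -0.994, 0.0], [-0.0, -0.0, -1.0]]
force: [0.1, 0.6, -0.5]
width: 22.4
grasp_force: 0.0
```

Request:
send_rows(
  moves=[
    {"dp": [0,0,0],"angular": [0,0,0],"grip": 170},
    {"dp": [0,0,0],"angular": [0,0,0],"grip": 170},
    {"dp": [0,0,0],"angular": [0,0,0],"grip": 170},
    {"dp": [0,0,0],"angular": [0,0,0],"grip": 170},
    {"dp": [0,0,0],"angular": [0,0,0],"grip": 170},
  ],
)

```text
time_s: 16.12
tcp_pos: [565.7, 148.8, 131.4]
orientation: [[0.994, -0.112, -0.0], [-0.112, -0.994, 0.0], [-0.0, -0.0, -1.0]]
force: [-0.6, -0.2, 0.5]
width: 29.0
grasp_force: 0.0
```

Run:
```python
from h import *
togo([566.2,149.6,131.5],-6.4)
c=cam('wrist','w8.png')
cv2.imwrite('pics/w8c.png',cv2.resize(c['img'][80:280,160:410,::-1],None,fx=3,fy=3,interpolation=cv2.INTER_CUBIC))
```

```text
tcp [565.7 148.8 131.4] yaw -6.43 z [-0.e+00  1.e-04 -1.e+00] w 29.0 F [-0.6 -0.2  0.5] 16.1167
dp [ 0.4 -0.8 -0.1] ang [-0.0001  0.     -0.0006]
```

View pics/w8c.png

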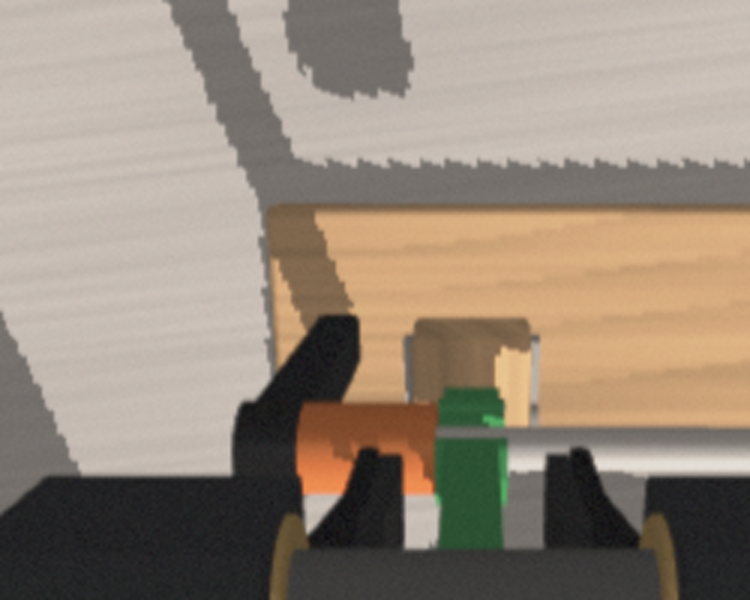

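The crop shows the slider against the post (crop u 298–437), the green hook hanging on the rod touching the slider's face, and the fingers clear on both sides. Retreat straight up.

Request:
send_rows(
  moves=[
    {"dp": [0,0,-6],"angular": [0,0,0],"grip": 170},
    {"dp": [0,0,-14],"angular": [0,0,0],"grip": 170},
    {"dp": [0,0,-26],"angular": [0,0,0],"grip": 170},
    {"dp": [0,0,-45],"angular": [0,0,0],"grip": 170},
    {"dp": [0,0,-70],"angular": [0,0,0],"grip": 170},
  ],
)

```text
time_s: 16.58
tcp_pos: [564.6, 148.7, 201.5]
orientation: [[0.994, -0.112, -0.003], [-0.112, -0.994, -0.0], [-0.003, 0.001, -1.0]]
force: [-0.3, 0.4, -0.1]
width: 29.1
grasp_force: 0.0
```

Request:
send_rows(
  moves=[
    {"dp": [-15,0,-20],"angular": [0,0,0],"grip": 170},
    {"dp": [-30,0,-40],"angular": [0,0,0],"grip": 170},
    {"dp": [-50,0,-60],"angular": [0,0,0],"grip": 170},
    {"dp": [-70,0,-70],"angular": [0,0,0],"grip": 170},
    {"dp": [-80,0,-70],"angular": [0,0,0],"grip": 170},
  ],
)

```text
time_s: 17.0
tcp_pos: [485.5, 158.3, 274.7]
orientation: [[0.994, -0.111, 0.005], [-0.111, -0.994, 0.001], [0.005, -0.001, -1.0]]
force: [-0.0, -0.5, 0.3]
width: 28.9
grasp_force: 0.0
```

Request:
send_rows(
  moves=[
    {"dp": [0,0,0],"angular": [0,0,0],"grip": 170},
    {"dp": [0,0,0],"angular": [0,0,0],"grip": 170},
    {"dp": [0,0,0],"angular": [0,0,0],"grip": 170},
    {"dp": [0,0,0],"angular": [0,0,0],"grip": 170},
    {"dp": [0,0,0],"angular": [0,0,0],"grip": 170},
  ],
)

```text
time_s: 17.42
tcp_pos: [486.8, 157.6, 270.6]
orientation: [[0.994, -0.112, -0.001], [-0.112, -0.994, -0.0], [-0.001, 0.0, -1.0]]
force: [-0.1, 0.5, -0.6]
width: 28.8
grasp_force: 0.0
```

Run:
```python
from h import *
c=cam('wrist','w9.png');s=cam('scene','s9.png')
a=cv2.resize(c['img'][40:240,160:460,::-1],(780,400) and (600,400),interpolation=cv2.INTER_CUBIC)
b=cv2.resize(s['img'][150:250,160:460,::-1],(600,200),interpolation=cv2.INTER_CUBIC)
cv2.imwrite('pics/f.png',np.vstack([a,b]))
```

```text
(no output)
```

View pics/f.png

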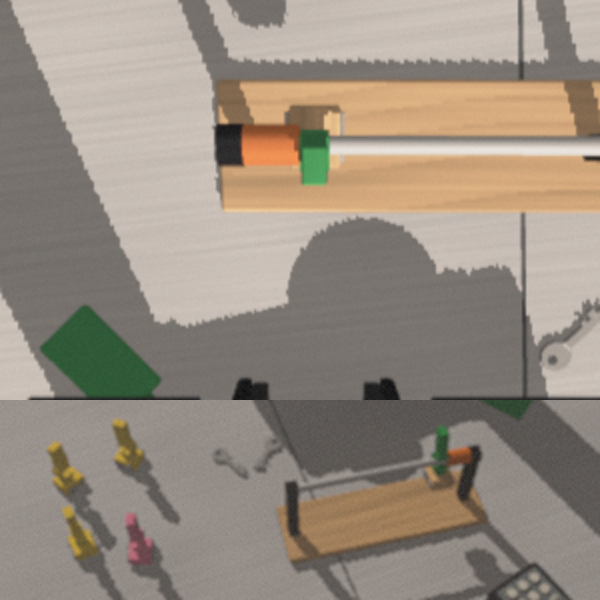

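The final view shows the slider home at the post, the green hanger hanging on the rod against it, and the other objects in place.

```bash
python3 -c "
from plant import *
print(sign_off())"
```

```text
the job is handed in; nothing more can be done
None
```

The green hanger is hanging on the rod against the slider. I used the hanger to press the slider home against the end post at about 15.5 N for over 1 s. The job is handed in at about 17.5 s, with nothing else seen disturbed in the last pictures.

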